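# Press the ready ornament home on the gilded panel

### The arm

A 6-joint arm with a two-finger parallel gripper is mounted at the origin on the work surface. World frame = base frame: x ahead of the robot, y to its left, z up, the work surface at z = 0. Lengths are in m, angles in rad, forces in N, time in s.
With the tool pointing down it reaches from about 0.325 to 0.75 m from the base axis. Payload 7.6 kg.
Tool frame: the origin (TCP) lies on the centre line of the jaws, within the pads' length; the fingertips stand 19 mm ahead of it and the grasp point (between the pads) is the TCP; z points along the fingers, y is the line along which they close (so a half turn about z gives the same grasp; the last joint's range is limited). The gripper opens to 85 mm and grips with 20 to 120 N. Pads are 22 mm wide; open, the fingers measure 114 mm over their backs; the gripper's body (76 mm by 85 mm) begins 54 mm behind the grasp point. The pads swing forward as they close: fully open they stand 13 mm farther back than shut.
Start: joints at [-1.195, 0.052, 1.401, -0, 1.689, -0.07], TCP at [0.226, -0.474, 0.211] pointing down, gripper open.
Joint ranges: [-2.9, 2.9], [-0.91, 2.17], [0.12, 2.37], [-1.06, 4.2], [0.26, 2.73], [-2.93, 2.93]. Speed limits (rad/s): [2.57, 2.57, 3.01, 3.14, 3.14, 3.14].

### API

Orientations are given as a unit quaternion [x, y, z, w].
In Python, from plant import ctrl gives the robot as it stands.
- The arm moves only by the tool send_rows, never from a script. Its argument "motion" is a list that holds one entry, the list of rows, each a list of 4 numbers: the shift along the world's x, y, z in m, then the turn about the world's z in degrees. In form: [[[tx, ty, tz, yaw], ...]]. A call has 1 to 12 rows; each row is the pose to reach, as a shift and turn from the pose commanded when the call began; what a row does not reach only later rows make up. A row lasts 1/10 s, in which the tool goes at most 50 mm and 8.59 degrees, less where a joint would pass 70% of its speed; a pose out of reach is approached as far as the arm can. A call with a gripper value outside its range is refused whole. "hand" is the gripper's target within -1 to 1 (fully open at 1, half-way at 0, shut at -1), set as the call begins (left out, the last holds). The fingers move at their own pace and stop on an object; the grip force is fixed at half the most. Time passes only in rows, so rows that repeat a pose let the fingers close. It gives the time, the measured TCP pose, the force, the opening and the grip force at its end, in the units of the state.
- ctrl.observe(): the state, without advancing time (a new reading comes with each control period).
- ctrl.read_camera(name): name is "side" or "top" or "wrist"; returns (picture, depth): 400x640x3 uint8, red, green, blue; 400x640 float32, m along the optical axis (not along the pixel's ray), 0 where there is no reading.
- ctrl.camera_info(name): a dict with "intrinsics" (3x3 intrinsics, pixels), "pose" (4x4, takes a point from camera to world coordinates). Camera axes: x right, y down, z forward; pixel columns grow to the right and rows downward; lengths in m; the calibration is good to about 2 mm. The wrist camera is an equidistant fisheye: a pixel r from the principal point sees the ray r / f radians off the axis. A picture is of the moment at which its call begins: read the wrist's pose just before it. camera_info takes no time and is no camera call; for the wrist camera it gives the pose at the moment of the call.
- ctrl.sign_off(): hands the job in; it is judged then, once.
The state is a dict: "t": time; "joint_pos": joint angles; "qvel": joint speeds; "effort": joint torques, N m; "tcp_pos": TCP position; "eef_rot": TCP orientation; "wrist_force": force on the tool from outside, world axes, zero at the start; "moment": the same for the moment, N m; "opening": finger opening in m; "grasp_force": force on a finger pad.
Only numpy, scipy, OpenCV 4.12 (cv2) and the standard library are available. Lean on these libraries where they do the work, as an engineer would, in place of code of your own. Each camera call takes 0.05 s, during which the arm holds its last target. There are 200 camera calls.

### The job

The glue under the long bar-shaped ornament on the gilded panel is ready: press that one down gently with the fingertips until it is fully home on the disc, keep it pressed for about two seconds, then withdraw. The glue under the round, square and cross-shaped ornaments is still wet, so do not touch those three, and leave the weight, the pot and the brush where they are.

Things in the scene. Friction and masses are not known exactly. Their poses are not given: they have to be found in the camera images.
- panel: fixed ochre board 18 mm thick, about 285 mm square over its rounded lobes, carrying a gilded round halo disc (diameter 244 mm) whose flat top is 22 mm above the table. Origin: centre of the underside, z up. The four white ornaments stand on the disc, each 75 mm from its centre and 90 degrees apart (about 106 mm between neighbours); which shape is in which of the four places varies.
- bar_top (a point): centre of the flat top face of the long narrow BAR, 60 mm long (its own x) by 20 mm wide (its own y). White-painted wood, 9 mm thick. It stands on a dowel in the board: unpressed, its top is 17 mm above the halo disc and there is an 8 mm gap beneath it; pressed fully home its top is 9 mm above the disc. The point moves down with it; z up.
- bar (a joint): how far the bar ornament has been pushed down, m: 0 = highest, 0.008 = fully home on the disc (hard end stop). It starts between 0 and 0.0015. It slides straight down against about 4 N of friction and stays where it is left; running briskly into the end stop makes a force peak, and more than 60 N, even for an instant, would crack it.
- round_top (a point): centre of the flat top face of the ROUND ornament, a 38 mm diameter disc. White-painted wood, 9 mm thick. It stands on a dowel in the board: unpressed, its top is 17 mm above the halo disc and there is an 8 mm gap beneath it; pressed fully home its top is 9 mm above the disc. The point moves down with it; z up.
- round (a joint): how far the round ornament has been pushed down, m: 0 = highest, 0.008 = fully home on the disc (hard end stop). It starts between 0 and 0.0015. It slides straight down against about 4 N of friction and stays where it is left; running briskly into the end stop makes a force peak, and more than 60 N, even for an instant, would crack it.
- square_top (a point): centre of the flat top face of the SQUARE ornament, 36 by 36 mm. White-painted wood, 9 mm thick. It stands on a dowel in the board: unpressed, its top is 17 mm above the halo disc and there is an 8 mm gap beneath it; pressed fully home its top is 9 mm above the disc. The point moves down with it; z up.
- square (a joint): how far the square ornament has been pushed down, m: 0 = highest, 0.008 = fully home on the disc (hard end stop). It starts between 0 and 0.0015. It slides straight down against about 4 N of friction and stays where it is left; running briskly into the end stop makes a force peak, and more than 60 N, even for an instant, would crack it.
- cross_top (a point): centre of the flat top face of the CROSS, two crossed arms 42 mm long and 14 mm wide. White-painted wood, 9 mm thick. It stands on a dowel in the board: unpressed, its top is 17 mm above the halo disc and there is an 8 mm gap beneath it; pressed fully home its top is 9 mm above the disc. The point moves down with it; z up.
- cross (a joint): how far the cross ornament has been pushed down, m: 0 = highest, 0.008 = fully home on the disc (hard end stop). It starts between 0 and 0.0015. It slides straight down against about 4 N of friction and stays where it is left; running briskly into the end stop makes a force peak, and more than 60 N, even for an instant, would crack it.
- weight: loose small steel weight with a knob, 28 mm diameter, 34 mm tall, standing near the centre of the halo disc, between the ornaments. Origin: centre of its underside.
- pot: loose grey plastic cup, 76 mm across, 85 mm tall, on the table to the left (+y) of the board. Origin: centre of its underside.
- brush: loose brush, about 200 mm long along its x, lying on the table to the right (-y) of the board.
Mind the look-alikes: they are no part of the job. Of the things that look like the pot, the middle-sized one is meant.

How it is judged:
By the outcome, as a careful person would: the job done as asked, in the order asked, and still so for the second after the job is handed in, with the robot touching nothing.
It also fails if it takes over 35 s, if anything falls off the work surface, if the arm or the gripper's body presses on something with over 40 N, if the wrist force passes 120 N, or if a joint passes its speed limit or range.

## Working session

There is one attempt and no reset: what is moved stays moved. The work goes in short steps, Python scripts to look and compute and a tool call to move; the robot and the scene stay as the last step left them, time stands still between calls to the robot, and variables do not carry over. Pictures are saved under pics/ and viewed, at most 10 in all, crops included, and the job is handed in when it is done.

Besides the shell and the picture viewer there is one more tool, called by a JSON object that holds its "api" and its "payload", one argument or row to a line. send_rows: Moves the arm, as the interface text tells. Its arguments: {"type":"object","properties":{"motion":{"type":"array"},"hand":{"type":"number"}},"required":["motion"]}

```bash
mkdir -p pics
python3 - <<'E'
from plant import ctrl
import cv2,numpy as np
for n in("top","side"):
    p,d=ctrl.read_camera(n); cv2.imwrite(f"pics/{n}0.png",p[:,:,::-1]); np.save(f"pics/{n}0.npy",d)
    i=ctrl.camera_info(n); print(n,np.round(i["intrinsics"],1).tolist(),np.round(i["pose"],3).tolist())
o=ctrl.observe();print({k:np.round(o[k],3).tolist() for k in o})
E
```

```text
top [[472.4, 0.0, 306.0], [0.0, 472.4, 192.7], [0.0, 0.0, 1.0]] [[0.002, -0.994, 0.109, 0.376], [-1.0, -0.002, 0.002, 0.034], [-0.002, -0.109, -0.994, 1.314], [0.0, 0.0, 0.0, 1.0]]
side [[483.6, 0.0, 316.4], [0.0, 483.6, 193.3], [0.0, 0.0, 1.0]] [[-0.991, -0.055, 0.12, 0.334], [-0.131, 0.517, -0.846, 1.279], [-0.016, -0.854, -0.52, 0.81], [0.0, 0.0, 0.0, 1.0]]
{'t': 0.1, 'joint_pos': [-1.195, 0.053, 1.402, -0.0, 1.689, -0.07], 'qvel': [-0.001, -0.003, -0.003, 0.001, -0.001, -0.001], 'effort': [0.001, -38.258, -36.099, -0.0, 0.005, 0.0], 'tcp_pos': [0.226, -0.473, 0.21], 'eef_rot': [0.975, 0.221, -0.0, -0.001], 'wrist_force': [-0.606, -0.513, -0.212], 'moment': [0.013, -0.072, -0.035], 'grasp_force': 0.0, 'opening': 0.086}
```

View pics/top0.png

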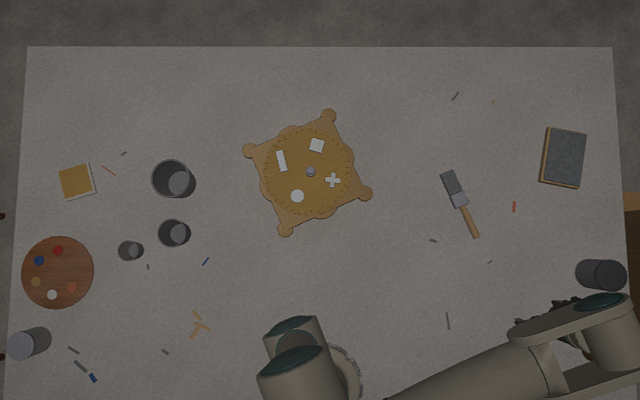

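View pics/side0.png

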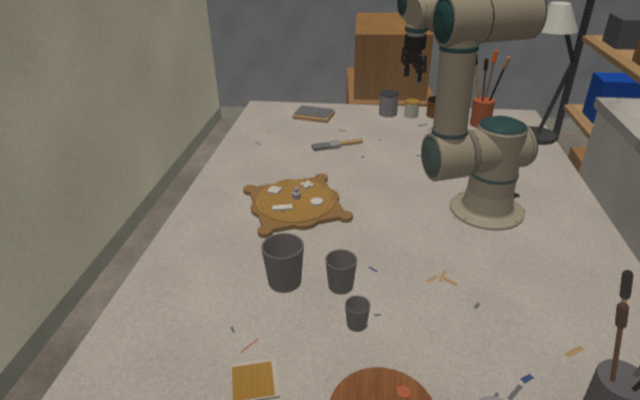

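The top view shows the bar at about (281,160), the square at (316,145), the cross at (333,180), the round at (297,196) and the weight at (311,172). In the side view the bar is at about (282,207). Next I'll segment the white tops, triangulate them and make an enlarged crop.

```bash
cat > h.py <<'E'
import numpy as np,cv2
def ray(info,u,v):
    K=np.array(info["intrinsics"]);T=np.array(info["pose"])
    d=T[:3,:3]@np.linalg.solve(K,[u,v,1.]);return T[:3,3],d
def tri(a,b):
    (o1,d1),(o2,d2)=a,b
    s=np.linalg.lstsq(np.c_[d1,-d2],o2-o1,rcond=None)[0]
    p,q=o1+s[0]*d1,o2+s[1]*d2;return (p+q)/2,np.linalg.norm(p-q)
def plane(r,z): o,d=r; return o+d*(z-o[2])/d[2]
def blobs(img,x0,y0,x1,y1):
    c=cv2.resize(img[y0:y1,x0:x1],None,fx=8,fy=8,interpolation=cv2.INTER_CUBIC)
    h=cv2.cvtColor(c,cv2.COLOR_BGR2HSV)
    m=((h[...,1]<75)&(h[...,2]>125)).astype(np.uint8)
    out=[]
    for k in cv2.findContours(m,0,2)[0]:
        if cv2.contourArea(k)>1500:
            M=cv2.moments(k);cx,cy=M["m10"]/M["m00"],M["m01"]/M["m00"]
            (r,s,a)=cv2.minAreaRect(k);b=cv2.boxPoints((r,s,a))
            f=lambda x,y:((x+.5)/8-.5+x0,(y+.5)/8-.5+y0)
            out.append((f(cx,cy),[f(*q) for q in b],cv2.contourArea(k)/64))
            cv2.drawContours(c,[k],-1,(0,0,255),1)
    return c,out
E
python3 - <<'E'
from plant import ctrl
from h import *
I={n:ctrl.camera_info(n) for n in("top","side")}
R={}
for n,b in(("top",(262,130,350,210)),("side",(255,175,335,225))):
    c,o=blobs(cv2.imread(f"pics/{n}0.png"),*b);R[n]=(c,o);d=np.load(f"pics/{n}0.npy")
    for ctr,box,A in o:
        bw=np.array([plane(ray(I[n],*q),.038) for q in box]);e=bw[1]-bw[0],bw[2]-bw[1]
        T=np.array(I[n]["pose"]);oo,dd=ray(I[n],*ctr);Z=d[round(ctr[1]),round(ctr[0])]
        print(n,np.round(ctr,1),round(A),"plane",np.round(plane(ray(I[n],*ctr),.038),4),"depthpt",np.round(oo+dd*Z,4),"sides",[round(float(np.linalg.norm(x)),4) for x in e],"ang",[round(float(np.degrees(np.arctan2(x[1],x[0]))),1) for x in e])
for a in R["top"][1]:
    for b in R["side"][1]:
        p,g=tri(ray(I["top"],*a[0]),ray(I["side"],*b[0]))
        if g<.012: print(np.round(a[0]),np.round(b[0]),np.round(p,4),round(g,4))
a,b=R["top"][0],R["side"][0]
cv2.imwrite("pics/crop0.png",cv2.resize(a,None,fx=.9,fy=.9))
E
```

```text
top [296.8 195.3] 128 plane [0.5087 0.0622 0.038 ] depthpt [0.509  0.0623 0.0353] sides [0.0351, 0.035] ang [-44.6, -135.1]
top [332.3 179.5] 93 plane [ 0.5522 -0.0345  0.038 ] depthpt [ 0.5522 -0.0345  0.038 ] sides [0.0348, 0.0341] ang [-56.0, -146.8]
top [281.  160.4] 133 plane [0.6049 0.1058 0.038 ] depthpt [0.604  0.1055 0.0433] sides [0.0205, 0.0587] ang [-74.9, -165.0]
top [316.2 144.6] 140 plane [0.6489 0.0092 0.038 ] depthpt [0.6483 0.0093 0.0406] sides [0.0342, 0.0352] ang [-15.9, -106.4]
side [328.6 223.3] 30 plane [0.4579 0.1778 0.038 ] depthpt [0.4638 0.1246 0.0007] sides [0.0456, 0.0165] ang [-173.8, 95.7]
side [256.9 220.9] 36 plane [0.6601 0.1882 0.038 ] depthpt [ 0.6766  0.1326 -0.0013] sides [0.0162, 0.0426] ang [-173.8, 103.2]
side [282.2 206.7] 96 plane [0.6032 0.1077 0.038 ] depthpt [0.6034 0.1067 0.0373] sides [0.0606, 0.0305] ang [-166.8, 102.0]
side [316.2 200.9] 79 plane [0.5077 0.0655 0.038 ] depthpt [0.507  0.0702 0.041 ] sides [0.0379, 0.0462] ang [-173.9, 96.9]
side [273.8 189.4] 83 plane [0.6482 0.0126 0.038 ] depthpt [0.6489 0.0096 0.0361] sides [0.0498, 0.048] ang [-83.4, 165.2]
side [306.6 183.9] 66 plane [ 0.5513 -0.0314  0.038 ] depthpt [ 0.5508 -0.0285  0.0397] sides [0.0446, 0.0476] ang [-141.3, 106.7]
side [330.9 181.4] 103 plane [ 0.4763 -0.0554  0.038 ] depthpt [ 0.4843 -0.1301 -0.0053] sides [0.0279, 0.0981] ang [-174.1, 95.7]
side [276.6 178.3] 367 plane [ 0.6536 -0.0571  0.038 ] depthpt [ 0.6707 -0.1288 -0.0034] sides [0.1999, 0.0729] ang [-174.1, 97.7]
[297. 195.] [316. 201.] [0.5085 0.0623 0.036 ] 0.0008
[332. 180.] [307. 184.] [ 0.5521 -0.0346  0.0361] 0.0007
[281. 160.] [282. 207.] [0.6044 0.1058 0.0368] 0.0015
[316. 145.] [274. 189.] [0.6492 0.0092 0.0359] 0.0003
[316. 145.] [277. 178.] [0.6391 0.0098 0.0769] 0.0029
```

View pics/crop0.png

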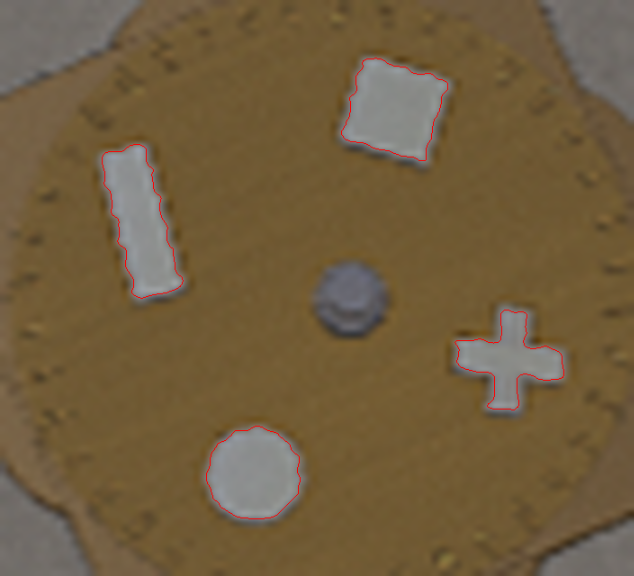

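The bar is the 59 x 20 mm white strip at top px (281,160). The others are the square, cross and round. Its centre is (0.604, 0.106), its top is at z≈0.037 and its long axis lies at 15°. The distance from the disc centre (mean of the four) is 75 mm and the spacing to the round is 105 mm, both as stated. I'll shut the fingers and move over it, with the closing line along the bar (yaw +79.5°).

{"api": "send_rows", "payload": {
  "motion": [
    [[0.01,0.016,0,2],[0.025,0.038,0,5],[0.041,0.063,0,9],[0.058,0.088,0,13],[0.075,0.114,0,17],[0.092,0.14,0,20.5],[0.109,0.166,0,24],[0.126,0.192,0,27.5],[0.143,0.218,0,31],[0.16,0.244,0,34],[0.176,0.268,0,37],[0.19,0.29,0,40]]
  ],
  "hand": -1
}}

```text
t: 1.3
tcp_pos: [0.4168, -0.1814, 0.2105]
eef_rot: [0.84, 0.543, 0.0, -0.0]
wrist_force: [-0.2, 0.0, -0.9]
opening: 0.0
grasp_force: 0.0
```

{"api": "send_rows", "payload": {
  "motion": [
    [[0.017,0.026,-0.003,4],[0.034,0.052,-0.008,8],[0.051,0.079,-0.014,12],[0.069,0.106,-0.02,16],[0.087,0.134,-0.026,20],[0.105,0.162,-0.032,24],[0.123,0.19,-0.038,28],[0.141,0.218,-0.044,32],[0.158,0.244,-0.05,35],[0.172,0.266,-0.055,37.5],[0.183,0.282,-0.058,39],[0.188,0.29,-0.06,39.5]]
  ]
}}

```text
t: 2.5
tcp_pos: [0.604, 0.1085, 0.1499]
eef_rot: [0.607, 0.795, -0.0, -0.001]
wrist_force: [0.5, 0.1, 0.5]
opening: 0.0002
grasp_force: 0.0
```

Run:
```python
from plant import ctrl
from h import *
o=ctrl.observe();print({k:np.round(o[k],4).tolist() for k in("t","tcp_pos","eef_rot","wrist_force","opening","joint_pos")})
i=ctrl.camera_info("wrist");print(np.round(i["intrinsics"],1).tolist(),np.round(i["pose"],4).tolist())
p,d=ctrl.read_camera("wrist");cv2.imwrite("pics/w1.png",p[:,:,::-1]);np.save("pics/w1.npy",d)
```

```text
{'t': 2.5, 'tcp_pos': [0.604, 0.1085, 0.1499], 'eef_rot': [0.6071, 0.7946, -0.0003, -0.0006], 'wrist_force': [0.5251, 0.0711, 0.5013], 'opening': 0.0002, 'joint_pos': [0.1174, 0.3275, 1.2101, 0.0004, 1.6053, -0.1486]}
[[309.7, 0.0, 319.8], [0.0, 309.7, 203.7], [0.0, 0.0, 1.0]] [[0.9649, 0.252, 0.0743, 0.5842], [0.2627, -0.924, -0.2778, 0.1795], [-0.0013, 0.2876, -0.9577, 0.3129], [0.0, 0.0, 0.0, 1.0]]
```

View pics/w1.png

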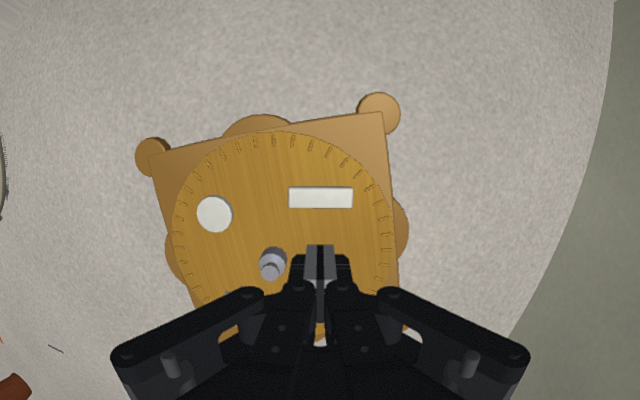

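The wrist view shows the bar, a plain strip, at (321,197), with the closed fingertips below it at (320,247) and parallel to it. The round is at (214,214) and the weight at (271,262). I'll check the bar's position from here.

Run:
```python
from plant import ctrl
from h import *
o=ctrl.observe();print(np.round(o["tcp_pos"],4),np.round(o["wrist_force"],2))
T=np.array([[0.9649,0.252,0.0743,0.5842],[0.2627,-0.924,-0.2778,0.1795],[-0.0013,0.2876,-0.9577,0.3129]])
d=np.load("pics/w1.npy")
c,out=blobs(cv2.imread("pics/w1.png"),280,180,360,215)
I=ctrl.camera_info("top");I2=ctrl.camera_info("side")
def wr(u,v):
    x,y=u-319.8,v-203.7;r=np.hypot(x,y);t=r/309.7
    v=np.array([x/r*np.sin(t),y/r*np.sin(t),np.cos(t)]);return T[:,3],T[:,:3]@v,v
for ctr,box,A in out:
    o_,w,v=wr(*ctr);print(np.round(ctr,1),A,"plane",plane((o_,w),.038).round(4),"depth",(o_+w*d[round(ctr[1]),round(ctr[0])]/v[2]).round(4),"tri",tri((o_,w),ray(I,281.,160.4)))
    b=np.array([plane(wr(*q)[:2],.038) for q in box]);e=np.diff(b,axis=0);print(np.linalg.norm(e,axis=1),np.degrees(np.arctan2(e[:,1],e[:,0])))
    o_,w,v=wr(214,214);print("round",plane((o_,w),.038))
```

```text
[0.6042 0.1088 0.1497] [-0.33  1.03 -0.95]
[320.1 197.3] 1320.5078125 plane [0.6041 0.1057 0.038 ] depth [0.6041 0.106  0.0389] tri (array([0.60438021, 0.10584706, 0.03879835]), np.float64(0.0006182082673559144))
[0.02065024 0.059331   0.02066153] [103.01009906  14.62055409 -73.69324444]
round [0.50869325 0.06248001 0.038     ]
```

Both views agree within 1 mm: the bar is at (0.6042, 0.1058, 0.0388) with its axis at 14.6°. I'll correct y by -3 mm and come down to just above it.

{"api": "send_rows", "payload": {
  "motion": [
    [[0,-0.001,-0.006,0],[0,-0.002,-0.016,0],[0,-0.003,-0.028,0],[0,-0.003,-0.04,0],[0,-0.003,-0.052,0],[0,-0.003,-0.061,0],[0,-0.003,-0.067,0],[0,-0.003,-0.071,0],[0,-0.003,-0.073,0],[0,-0.003,-0.074,0],[0,-0.003,-0.074,0]]
  ]
}}

```text
t: 3.65
tcp_pos: [0.6046, 0.1033, 0.077]
eef_rot: [0.608, 0.794, 0.0, 0.0]
wrist_force: [-0.5, 0.8, -0.4]
opening: 0.0003
grasp_force: 0.0
```

Run:
```python
from plant import ctrl
import cv2,numpy as np
p,d=ctrl.read_camera("side");a=p[130:230,240:350,::-1];cv2.imwrite("pics/s2.png",cv2.resize(a,None,fx=5,fy=5,interpolation=cv2.INTER_CUBIC))
o=ctrl.observe();print(o["t"],np.round(o["tcp_pos"],4),np.round(o["wrist_force"],2),np.round(o["eef_rot"],3))
```

```text
3.7 [0.6046 0.1033 0.0771] [0.59 0.41 0.68] [0.608 0.794 0.    0.   ]
```

View pics/s2.png

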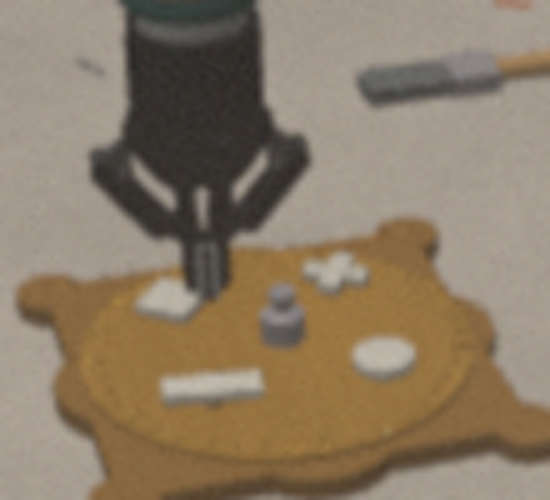

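The side crop shows the fingertips at (207,297), which is px (281,189). That is higher, or farther back, than expected over the bar at (212,386). I'll check the fingertips' position from the depth images before going on.

Run:
```python
from plant import ctrl
from h import *
o=ctrl.observe();print(o["t"],np.round(o["tcp_pos"],4),np.round(o["joint_pos"],3))
def show(n,x0,x1,y0,y1):
    i=ctrl.camera_info(n);p,d=ctrl.read_camera(n);T=np.array(i["pose"]);K=np.array(i["intrinsics"])
    v,u=np.mgrid[0:400,0:640]
    if n=="wrist":
        x,y=u-K[0,2],v-K[1,2];r=np.hypot(x,y)+1e-9;t=r/K[0,0];D=np.stack([x/r*np.tan(t),y/r*np.tan(t),np.ones_like(r)],-1)
    else: D=np.stack([(u-K[0,2])/K[0,0],(v-K[1,2])/K[1,1],np.ones(u.shape)],-1)
    P=(D*d[...,None])@T[:3,:3].T+T[:3,3]
    dark=p.max(2)<95
    s=np.zeros_like(dark);s[y0:y1,x0:x1]=1
    return p,d,P,dark&s&(d>0),i
for n,b in(("side",(270,292,165,200)),("wrist",(280,360,215,300)),("top",(250,330,110,240))):
    p,d,P,m,i=show(n,*b)
    Q=P[m]; 
    if n=="side":
        for v in range(176,198,2):
            print(v,[(int(p[v,u].max()),*np.round(P[v,u],3).tolist()) for u in(279,281,283)])
    elif n=="wrist":
        for v in range(225,275,5): print(v,[(int(p[v,u].max()),*np.round(P[v,u],3).tolist()) for u in(312,320,328)])
        cv2.imwrite("pics/w3.png",p[:,:,::-1])
    else:
        cv2.imwrite("pics/t3.png",cv2.resize(p[100:230,230:390,::-1],None,fx=4.5,fy=4.5,interpolation=cv2.INTER_CUBIC))
```

```text
3.7 [0.6046 0.1033 0.0771] [ 0.109  0.375  1.298  0.     1.467 -0.153]
176 [(58, 0.604, 0.119, 0.148), (66, 0.601, 0.107, 0.141), (54, 0.594, 0.114, 0.146)]
178 [(65, 0.605, 0.116, 0.14), (70, 0.602, 0.106, 0.134), (66, 0.594, 0.114, 0.139)]
180 [(86, 0.606, 0.114, 0.132), (72, 0.6, 0.113, 0.132), (79, 0.595, 0.111, 0.131)]
182 [(86, 0.606, 0.115, 0.126), (70, 0.6, 0.117, 0.127), (79, 0.595, 0.112, 0.125)]
184 [(79, 0.607, 0.114, 0.118), (69, 0.601, 0.115, 0.12), (83, 0.596, 0.112, 0.118)]
186 [(82, 0.606, 0.119, 0.115), (72, 0.602, 0.113, 0.112), (82, 0.597, 0.108, 0.109)]
188 [(113, 0.608, 0.114, 0.105), (71, 0.602, 0.111, 0.104), (96, 0.597, 0.111, 0.104)]
190 [(129, 0.631, 0.018, 0.04), (116, 0.627, 0.006, 0.033), (133, 0.626, -0.02, 0.017)]
192 [(128, 0.631, 0.019, 0.033), (149, 0.628, 0.001, 0.023), (148, 0.622, -0.001, 0.022)]
194 [(148, 0.631, 0.019, 0.026), (151, 0.627, 0.011, 0.021), (151, 0.62, 0.011, 0.022)]
196 [(151, 0.632, 0.019, 0.019), (150, 0.624, 0.025, 0.023), (150, 0.618, 0.021, 0.021)]
225 [(212, 0.599, 0.099, 0.038), (213, 0.605, 0.101, 0.039), (214, 0.61, 0.102, 0.039)]
230 [(213, 0.6, 0.095, 0.037), (212, 0.606, 0.097, 0.038), (214, 0.611, 0.099, 0.038)]
235 [(175, 0.603, 0.086, 0.022), (170, 0.608, 0.087, 0.022), (170, 0.614, 0.089, 0.022)]
240 [(172, 0.604, 0.081, 0.021), (168, 0.61, 0.083, 0.022), (168, 0.616, 0.084, 0.022)]
245 [(95, 0.597, 0.113, 0.103), (55, 0.601, 0.114, 0.103), (93, 0.605, 0.115, 0.103)]
250 [(81, 0.597, 0.113, 0.109), (18, 0.601, 0.114, 0.108), (80, 0.605, 0.115, 0.109)]
255 [(82, 0.598, 0.113, 0.113), (19, 0.601, 0.114, 0.113), (80, 0.605, 0.115, 0.113)]
260 [(82, 0.598, 0.113, 0.118), (15, 0.601, 0.114, 0.119), (81, 0.604, 0.115, 0.118)]
265 [(84, 0.598, 0.114, 0.124), (17, 0.601, 0.114, 0.123), (83, 0.604, 0.115, 0.124)]
270 [(81, 0.598, 0.114, 0.128), (17, 0.601, 0.114, 0.128), (81, 0.604, 0.115, 0.127)]
```

View pics/w3.png

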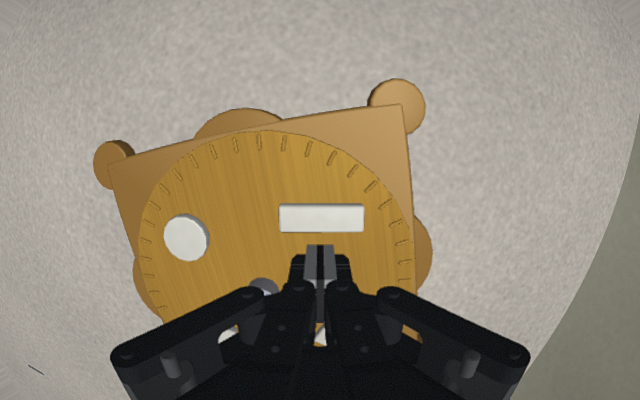

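Both cameras put the fingertips at z≈0.100, centred at about (0.604, 0.104), while the reported TCP is at 0.077. So the tips stand about 23 mm behind the reported TCP rather than 19 mm ahead. I'll trust the vision: contact is about 61 mm further down, to be approached in stages with force checks. I'll also shift y by +2 mm.

{"api": "send_rows", "payload": {
  "motion": [
    [[0,0.001,-0.003,0],[0,0.002,-0.008,0],[0,0.002,-0.012,0],[0,0.002,-0.014,0],[0,0.002,-0.015,0],[0,0.002,-0.015,0]]
  ]
}}

```text
t: 4.45
tcp_pos: [0.6043, 0.1053, 0.0615]
eef_rot: [0.608, 0.794, -0.0, -0.0]
wrist_force: [0.3, -0.2, -0.3]
opening: -0.0001
grasp_force: 0.0
```

```bash
cat > tip.py <<'E'
from plant import ctrl
from h import *
def pts(n):
    i=ctrl.camera_info(n);p,d=ctrl.read_camera(n);T=np.array(i["pose"]);K=np.array(i["intrinsics"])
    v,u=np.mgrid[0:400,0:640]
    if n=="wrist":
        x,y=u-K[0,2],v-K[1,2];r=np.hypot(x,y)+1e-9;t=r/K[0,0];D=np.stack([x/r*np.tan(t),y/r*np.tan(t),np.ones_like(r)],-1)
    else: D=np.stack([(u-K[0,2])/K[0,0],(v-K[1,2])/K[1,1],np.ones(u.shape)],-1)
    return p,(D*d[...,None])@T[:3,:3].T+T[:3,3]
def report():
    o=ctrl.observe();print(round(o["t"],2),"tcp",np.round(o["tcp_pos"],4),"F",np.round(o["wrist_force"],1))
    p,P=pts("side")
    for v in range(186,212): print(v,int(p[v,281].max()),np.round(P[v,281],3),end="; ")
    print()
    p,P=pts("wrist");w=p.min(2)>175;w[:,:260]=0;w[:,400:]=0;w[:150]=0;w[300:]=0
    k=max(cv2.findContours(w.astype(np.uint8),0,2)[0],key=cv2.contourArea);m=np.zeros(w.shape,np.uint8);cv2.drawContours(m,[k],-1,1,-1)
    m=cv2.erode(m,np.ones((3,3),np.uint8))>0
    print("bar white in wrist: n",m.sum(),"median",np.round(np.median(P[m],0),4),"tip245",np.round(P[247,312],4),np.round(P[247,328],4))
    return p
E
python3 -c "
from tip import *
report()"
```

```text
4.45 tcp [0.6043 0.1053 0.0615] F [ 0.3 -0.2 -0.3]
186 66 [0.601 0.116 0.114]; 187 73 [0.6   0.121 0.113]; 188 72 [0.601 0.118 0.108]; 189 71 [0.603 0.111 0.1  ]; 190 75 [0.602 0.116 0.1  ]; 191 74 [0.601 0.119 0.099]; 192 75 [0.602 0.114 0.092]; 193 74 [0.602 0.116 0.09 ]; 194 92 [0.602 0.116 0.087]; 195 117 [0.626 0.013 0.019]; 196 147 [0.623 0.029 0.026]; 197 150 [0.623 0.03  0.023]; 198 151 [0.621 0.04  0.025]; 199 151 [0.622 0.035 0.018]; 200 150 [0.62  0.045 0.021]; 201 149 [0.619 0.051 0.021]; 202 149 [0.617 0.058 0.022]; 203 151 [0.616 0.065 0.023]; 204 165 [0.615 0.069 0.022]; 205 186 [0.608 0.101 0.039]; 206 190 [0.606 0.108 0.04 ]; 207 190 [0.607 0.108 0.037]; 208 171 [0.604 0.118 0.04 ]; 209 132 [0.605 0.115 0.035]; 210 120 [0.604 0.12  0.034]; 211 130 [0.607 0.11  0.024]; 
bar white in wrist: n 2080 median [0.6045 0.1056 0.0383] tip245 [0.5972 0.1152 0.0896] [0.6047 0.117  0.0891]
```

The tip is at z≈0.085 with the TCP at 0.0615, so the offset holds at about 24 mm. Next I'll go 36 mm down in one call, leaving about 10 mm of clearance.

{"api": "send_rows", "payload": {
  "motion": [
    [[0,0,-0.004,0],[0,0,-0.009,0],[0,0,-0.015,0],[0,0,-0.021,0],[0,0,-0.026,0],[0,0,-0.03,0],[0,0,-0.033,0],[0,0,-0.035,0],[0,0,-0.036,0],[0,0,-0.036,0]]
  ]
}}

```text
t: 5.55
tcp_pos: [0.6044, 0.1053, 0.0257]
eef_rot: [0.608, 0.794, 0.0, 0.0]
wrist_force: [0.7, -0.1, -0.5]
opening: -0.0003
grasp_force: 0.0
```

```bash
python3 -c "
from tip import *
p=report();cv2.imwrite('pics/w4.png',cv2.resize(p[160:290,240:400,::-1],None,fx=4,fy=4))"
```

```text
5.55 tcp [0.6044 0.1053 0.0257] F [ 0.7 -0.1 -0.5]
186 133 [ 0.636 -0.036  0.022]; 187 134 [ 0.635 -0.032  0.021]; 188 118 [ 0.628 -0.001  0.036]; 189 97 [0.628 0.    0.033]; 190 94 [0.626 0.008 0.034]; 191 71 [ 0.63  -0.008  0.021]; 192 59 [0.606 0.1   0.084]; 193 62 [0.604 0.107 0.084]; 194 73 [0.604 0.107 0.081]; 195 84 [0.603 0.115 0.083]; 196 80 [0.602 0.119 0.082]; 197 80 [0.602 0.119 0.079]; 198 80 [0.604 0.114 0.072]; 199 83 [0.603 0.117 0.07 ]; 200 83 [0.604 0.114 0.065]; 201 83 [0.604 0.116 0.063]; 202 82 [0.603 0.119 0.061]; 203 84 [0.603 0.119 0.058]; 204 98 [0.604 0.118 0.054]; 205 136 [0.603 0.122 0.053]; 206 183 [0.607 0.107 0.039]; 207 189 [0.607 0.105 0.035]; 208 172 [0.605 0.118 0.04 ]; 209 133 [0.606 0.114 0.034]; 210 118 [0.606 0.113 0.029]; 211 131 [0.607 0.11  0.024]; 
bar white in wrist: n 1734 median [0.608  0.108  0.0383] tip245 [0.5973 0.115  0.0532] [0.6047 0.1171 0.0534]
```

View pics/w4.png

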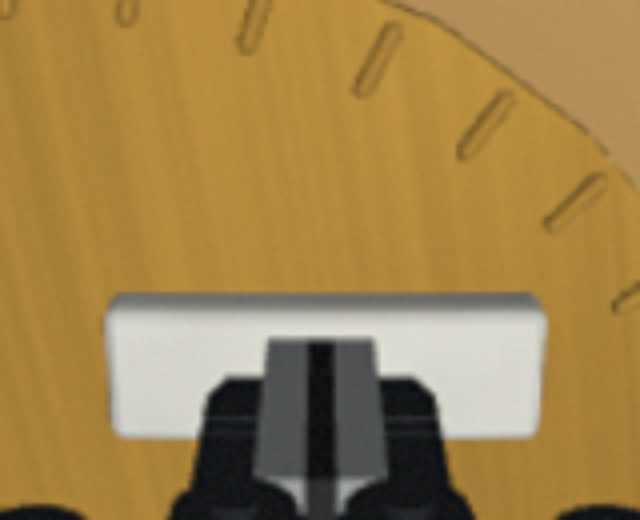

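The crop shows the fingertips centred over the bar's length, with a gap of about 11 mm and contact expected at TCP ≈0.014. I'll come down slowly.

{"api": "send_rows", "payload": {
  "motion": [
    [[0,0,-0.001,0],[0,0,-0.002,0],[0,0,-0.003,0],[0,0,-0.004,0],[0,0,-0.005,0],[0,0,-0.006,0],[0,0,-0.007,0],[0,0,-0.008,0],[0,0,-0.009,0],[0,0,-0.0095,0],[0,0,-0.01,0]]
  ]
}}

```text
t: 6.75
tcp_pos: [0.6044, 0.1053, 0.016]
eef_rot: [0.608, 0.794, 0.0, 0.0]
wrist_force: [-1.9, 0.9, 3.6]
opening: 0.0001
grasp_force: 1.9
```

{"api": "send_rows", "payload": {
  "motion": [
    [[0,0,-0.0004,0],[0,0,-0.0008,0],[0,0,-0.0012,0],[0,0,-0.0016,0],[0,0,-0.002,0],[0,0,-0.0024,0]]
  ]
}}

```text
t: 7.35
tcp_pos: [0.6044, 0.1053, 0.0133]
eef_rot: [0.608, 0.794, 0.0, 0.0]
wrist_force: [-2.6, -0.3, 4.4]
opening: -0.0001
grasp_force: 1.8
```

The tips are in contact and the bar is sliding at about 4 N. I'll continue gently in small steps.

{"api": "send_rows", "payload": {
  "motion": [
    [[0,0,-0.0004,0],[0,0,-0.0008,0],[0,0,-0.0012,0],[0,0,-0.0016,0],[0,0,-0.002,0],[0,0,-0.0024,0]]
  ]
}}

```text
t: 7.95
tcp_pos: [0.6044, 0.1053, 0.0109]
eef_rot: [0.608, 0.794, 0.0, 0.0]
wrist_force: [-1.7, -0.3, 4.2]
opening: 0.0002
grasp_force: 1.8
```

{"api": "send_rows", "payload": {
  "motion": [
    [[0,0,-0.0003,0],[0,0,-0.0006,0],[0,0,-0.0009,0],[0,0,-0.0012,0]]
  ]
}}

```text
t: 8.35
tcp_pos: [0.6045, 0.1053, 0.0104]
eef_rot: [0.608, 0.794, 0.0, 0.0]
wrist_force: [-3.7, -0.4, 9.5]
opening: 0.0001
grasp_force: 4.6
```

{"api": "send_rows", "payload": {
  "motion": [
    [[0,0,-0.0003,0],[0,0,-0.0006,0],[0,0,-0.0009,0]]
  ]
}}

```text
t: 8.65
tcp_pos: [0.6046, 0.1053, 0.0104]
eef_rot: [0.608, 0.794, 0.0, 0.0]
wrist_force: [-7.0, -0.7, 13.7]
opening: 0.0003
grasp_force: 7.0
```

The TCP stopped at 0.0104 while the force rises, so the bar looks to be at its end stop. I'll check the bar-top height while holding.

```bash
python3 -c "
from tip import *
p,P=pts('wrist')
w=((p.min(2)>150)&(P[...,2]>.025)&(P[...,2]<.045));w[:,:255]=0;w[:,385:]=0;w[:215]=0;w[300:]=0
m=cv2.erode(w.astype(np.uint8),np.ones((3,3),np.uint8))>0
vv,uu=np.nonzero(m)
for s in(uu<305,uu>335): print(s.sum(),np.median(P[vv[s],uu[s]],0).round(4),'gold',np.median(P[180:200,300:340,2]).round(4))
o=ctrl.observe();print(o['t'],o['wrist_force'].round(1) if hasattr(o['wrist_force'],'round') else o['wrist_force'])
cv2.imwrite('pics/w5.png',cv2.resize(p[160:290,240:400,::-1],None,fx=4,fy=4))"
```

```text
830 [0.5835 0.1022 0.0306] gold 0.0218
847 [0.6243 0.1127 0.0306] gold 0.0218
8.7 [-5.9 -0.5 12.2]
```

View pics/w5.png

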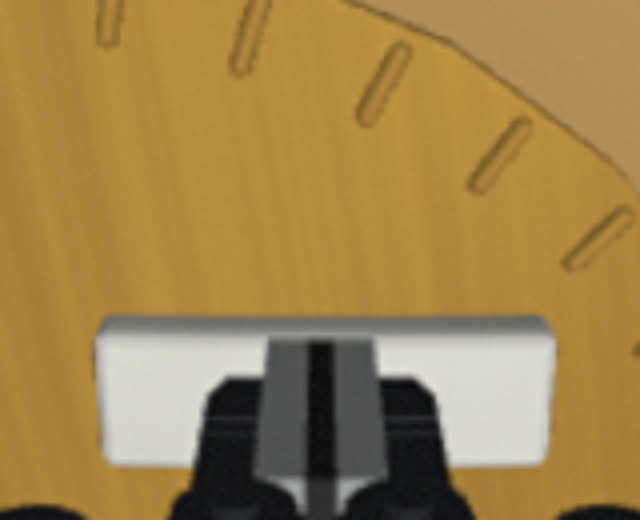

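The bar's top is now at 0.0306 over gold at 0.0218, which is 8.8 mm, so it is fully home. I'll hold for 2.2 s.

{"api": "send_rows", "payload": {
  "motion": [
    [[0,0,0,0],[0,0,0,0],[0,0,0,0],[0,0,0,0],[0,0,0,0],[0,0,0,0],[0,0,0,0],[0,0,0,0],[0,0,0,0],[0,0,0,0],[0,0,0,0],[0,0,0,0]]
  ]
}}

```text
t: 9.9
tcp_pos: [0.6045, 0.1053, 0.0104]
eef_rot: [0.608, 0.794, 0.0, 0.0]
wrist_force: [-6.2, -1.4, 13.5]
opening: 0.0004
grasp_force: 6.2
```

{"api": "send_rows", "payload": {
  "motion": [
    [[0,0,0,0],[0,0,0,0],[0,0,0,0],[0,0,0,0],[0,0,0,0],[0,0,0,0],[0,0,0,0],[0,0,0,0]]
  ]
}}

```text
t: 10.7
tcp_pos: [0.6046, 0.1053, 0.0104]
eef_rot: [0.608, 0.794, 0.0, 0.0]
wrist_force: [-5.8, -0.4, 12.4]
opening: -0.0
grasp_force: 6.2
```

{"api": "send_rows", "payload": {
  "motion": [
    [[0,0,0.001,0],[0,0,0.003,0],[0,0,0.006,0],[0,0,0.01,0],[0,0,0.016,0],[0,0,0.024,0],[0,0,0.034,0],[0,0,0.046,0],[0,0,0.06,0],[0,0,0.074,0],[0,0,0.084,0],[0,0,0.09,0]]
  ]
}}

```text
t: 11.9
tcp_pos: [0.6049, 0.1054, 0.1005]
eef_rot: [0.608, 0.794, 0.001, 0.001]
wrist_force: [-0.3, 0.9, 0.1]
opening: 0.0003
grasp_force: 0.0
```

{"api": "send_rows", "payload": {
  "motion": [
    [[0,0,0.006,0],[0,0,0.016,0],[0,0,0.028,0],[0,0,0.04,0],[0,0,0.05,0],[0,0,0.056,0],[0,0,0.06,0],[0,0,0.06,0],[0,0,0.06,0]]
  ]
}}

```text
t: 12.8
tcp_pos: [0.6042, 0.1053, 0.1583]
eef_rot: [0.608, 0.794, -0.0, -0.0]
wrist_force: [0.2, -0.0, -0.5]
opening: 0.0001
grasp_force: 0.0
```

```bash
python3 -c "
from tip import *
for _ in range(2): p,P=pts('wrist')
c,o=blobs(np.ascontiguousarray(p[:,:,::-1]),180,150,380,260)
for ctr,_,A in o: print(np.round(ctr),round(A),P[round(ctr[1])-2:round(ctr[1])+3,round(ctr[0])-2:round(ctr[0])+3].reshape(-1,3).mean(0).round(4))
o=ctrl.observe();print(o['t'],o['tcp_pos'],o['wrist_force'])
a,_=pts('side');cv2.imwrite('pics/s6.png',cv2.resize(a[160:240,235:360,::-1],None,fx=5,fy=5))"
```

```text
[274. 253.] 207 [0.575  0.0331 0.0416]
[217. 209.] 975 [0.5087 0.0621 0.038 ]
[321. 190.] 1199 [0.6037 0.1084 0.0426]
12.9 [0.60412172 0.10527141 0.15811502] [0.32863253 1.14189014 0.23242949]
```

View pics/s6.png

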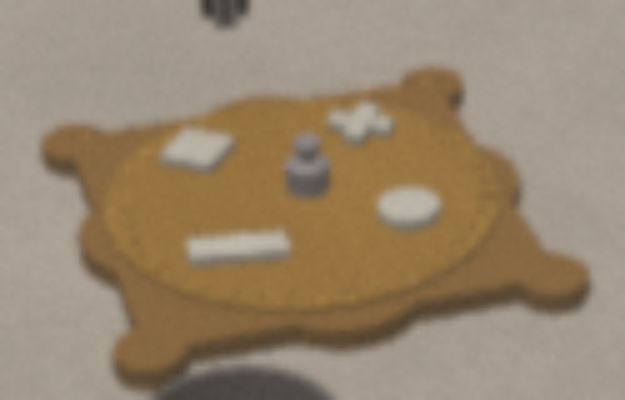

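The side view shows the bar lying flush on the disc with no gap or dowel visible, and the other things unmoved. The wrist depth sample on the bar (0.0426) is out of range, so I'll re-measure it.

```bash
python3 -c "
from tip import *
I={n:ctrl.camera_info(n) for n in('top','side')}
p,P=pts('wrist')
for n,b in(('bar',(185,196,300,345)),('round',(203,216,208,226)),('gold',(150,165,280,320))):
  q=P[b[0]:b[1],b[2]:b[3],2]; print(n,np.median(q).round(4),q.std().round(4))
p,_=pts('side');c,o=blobs(np.ascontiguousarray(p[:,:,::-1]),255,175,335,225)
for ctr,_,A in o: print(np.round(ctr,1),round(A))
"
```

```text
bar 0.0307 0.0226
round 0.0377 0.0185
gold 0.0218 0.0173
[328.5 223.3] 31
[256.9 220.9] 37
[282.2 209. ] 104
[316.2 200.9] 80
[273.9 189.4] 84
[306.6 184. ] 66
[330.9 181.4] 103
[276.6 178.3] 366
```

The bar's top is at 0.0307, home and staying there. The other ornaments sit at the same pixels as before. I'll hand the job in.

```bash
python3 -c "
from plant import ctrl
print(ctrl.sign_off())"
```

```text
the job is handed in; nothing more can be done
None
```

The bar was pressed fully home at about 13 N, held for just over 2 s and released. It stayed down after withdrawal, nothing else was touched, and the job was handed in at about 13 s.

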